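# Move the row of padlocks to the other rack in reverse order

### The job

Move the four padlocks from the stock rack (the row of plywood saddles) to the empty steel rack, in reverse order, so that the last one in is the first to be serviced: seen from the robot, the padlock at the left end of the stock rack goes to the right end of the steel rack, and so on. Each must stand upright, down in its own pocket; do not knock any padlock over.

Things in the scene. Friction and masses are not known exactly. Their poses are not given: they have to be found in the camera images.
- old_centre (a point): big padlock, dark iron body, 101 mm high, 66 wide, 24 thick, body 54 high, shackle 10 thick. Point: half-way up, in the middle of body width and thickness. Own x: thickness, along the row; y: width; z: up. Take it from above by the shackle arch, 10 to 18 mm below its top, right over the point, closing along own x.
- chrome_centre (a point): padlock, ribbed bright steel body, 88 mm high, 58 wide, 20 thick, body 47 high, shackle 10 thick. Point: half-way up, in the middle of body width and thickness. Own x: thickness, along the row; y: width; z: up. Take it from above by the shackle arch, 10 to 18 mm below its top, right over the point, closing along own x.
- brass_centre (a point): smaller padlock, plain brass body, closed shackle, 76 mm high, 50 wide, 18 thick, body 41 high, shackle 8 thick. Point: half-way up, in the middle of body width and thickness. Own x: thickness, along the row; y: width; z: up. Take it from above by the shackle arch, 10 to 18 mm below its top, right over the point, closing along own x.
- open_centre (a point): brass padlock, shackle sprung open, 91 mm high; body 52 wide, 18 thick, 43 high. Point: half-way up, in the middle of body width and thickness. Own x: thickness, along the row; y: width; z: up. Take it by the shackle 10 to 18 below its top, a bar 9 thick running from own (x, y) = (0, 16) to (13, -13) mm off the point, middle (7, 0); close across it, along own x turned +24 deg about z.
- saddle_old: stock rack's fixed plywood saddle in which the padlock of old_centre stands at the start: 86 x 46 mm, pocket 76 x 36, lips 10 high. Origin: middle of its underside; pocket floor 6 mm above it, 18 mm above the bench. Own x along the pocket, away from the robot; y to the left along the row. Saddles are 62 mm apart.
- saddle_chrome: stock rack's fixed plywood saddle in which the padlock of chrome_centre stands at the start: 86 x 46 mm, pocket 76 x 36, lips 10 high. Origin: middle of its underside; pocket floor 6 mm above it, 18 mm above the bench. Own x along the pocket, away from the robot; y to the left along the row. Saddles are 62 mm apart.
- saddle_brass: stock rack's fixed plywood saddle in which the padlock of brass_centre stands at the start: 86 x 46 mm, pocket 76 x 36, lips 10 high. Origin: middle of its underside; pocket floor 6 mm above it, 18 mm above the bench. Own x along the pocket, away from the robot; y to the left along the row. Saddles are 62 mm apart.
- saddle_open: stock rack's fixed plywood saddle in which the padlock of open_centre stands at the start: 86 x 46 mm, pocket 76 x 36, lips 10 high. Origin: middle of its underside; pocket floor 6 mm above it, 18 mm above the bench. Own x along the pocket, away from the robot; y to the left along the row. Saddles are 62 mm apart.
- empty_rack: fixed steel board 90 x 256 mm, four pockets. Origin: middle of its underside, on the bench; own x away from the robot, y left along the row. Pockets at y = -93, -31, 31, 93 mm, each 76 (x) by 36 (y), floor 12 mm above the bench, lips 10 higher. Padlocks stand thickness along the row, either face to the left. The vice between the racks is 178 mm high and begins at x = 0.51 m.

How it is judged:
By the outcome, as a careful person would: the job done as asked, in the order asked, and still so for the second after the job is handed in, with the robot touching nothing.
It also fails if it takes over 120 s, if anything falls off the work surface, if the arm or the gripper's body presses on something with over 40 N, if the wrist force passes 120 N, or if a joint passes its speed limit or range.

### The arm

A 7-joint arm with a two-finger parallel gripper is mounted at the origin on a cart in front of the work surface, level with it; the furniture and walls round the work are solid. World frame = base frame: x ahead of the robot, y to its left, z up, the work surface at z = 0. Lengths are in m, angles in degrees, forces in N, time in s.
With the tool pointing down it reaches from about 0.35 to 0.775 m from the base axis. Payload 3.1 kg.
Tool frame: the origin (TCP) lies on the centre line of the jaws, within the pads' length; the fingertips stand 17 mm ahead of it and the grasp point (between the pads) lies 2 mm behind it (robot.tip_reach is the distance from the TCP to the fingertips, in m); z points along the fingers, y is the direction in which the jaws open and shut (so a half turn about z gives the same grasp; the last joint's range is limited). The gripper opens to 85 mm and grips with 20 to 120 N. Pads are 22 mm wide; open, the fingers measure 114 mm over their backs; the gripper's body (76 mm by 85 mm) begins 54 mm behind the grasp point. The pads swing forward as they close: fully open they stand 13 mm farther back than shut.
Start: joints at [-66.79, 17.813, 0.802, 86.603, -0.252, 75.585, -1.558], TCP at [0.238, 0.496, 0.248] pointing down, gripper open.
Joint ranges: [-154.91, 154.91], [-16.99, 109.72], [-72.82, 74.43], [7.12, 147.25], [-82.49, 262.49], [11.32, 116.49], [-174.64, 174.64]. Speed limits (degrees/s): [159.86, 159.86, 180, 180, 180, 180, 180].

### API

Orientations are given as [roll, pitch, yaw] about the fixed x, y, z axes, in that order (R = Rz(yaw) Ry(pitch) Rx(roll)).
In Python, from station import robot, fingers, vision, workorder, recognise gives the robot as it stands. Calls block until the motion is done:
- robot.move_to(position, orientation): joint-space move of the TCP to a pose.
- robot.line_to(position, orientation=None, velocity=0.15, f_stop=None): straight line of the TCP; orientation=None keeps the orientation; velocity is the mean speed in m/s. With f_stop (N) it stops when the force on the tool has changed by that much, and returns True; else False.
- robot.move_j(angles): joint-space move.
- fingers.gripper_to(opening, force=None): opening from 0.0 (shut) to 1.0 (fully open); force is the grip in N (None keeps the last); returns when the fingers have stopped.
- robot.pause(seconds).
- robot.inverse_kinematics(position, orientation): joint angles nearest the present ones, or None.
- vision.grab_frame(name): name is "scene" or "top"; returns the picture (420x560x3 uint8, red, green, blue); there is no depth.
- vision.calibration(name): a dict with "mtx" (3x3 intrinsics, pixels), "extrinsics" (4x4, takes a point from world to camera coordinates). Camera axes: x right, y up, looking along -z (the intrinsics and any distortion apply to the point x, -y, -z); pixel columns grow to the right and rows downward; lengths in m; the calibration is good to about 2 mm. A picture is of the moment at which its call begins. calibration takes no time and is no camera call.
A pose or a line that the arm cannot do raises robot.PlanningError and nothing moves.
- workorder.close_job(): hands the job in, once; it reports no verdict.
Trained networks look in the newest picture that a camera, given by its name, has taken for a name from the list of things; names that differ only in an ending like _2 or _b are one class to them, and where a whole thing is asked for, a point or a joint stands for the part that bears it (a point fixed in the world has none). Each returns a list of dicts, best first, with "p" (0 to 1); they miss things now and then, are a little off and sometimes report something else, mostly with a low value. They report only what shows in the picture. A call takes as long as a camera call.
- recognise(label, camera): "rect" ([centre column, centre row, width, height] in pixels, round what is visible of it).
Readings, each from a call of its own:
- robot.current_time_s(): time.
- robot.current_joint_positions(): joint angles.
- robot.current_dq(): joint speeds.
- robot.current_joint_torque(): joint torques, N m.
- robot.current_tool_pos(): TCP position.
- robot.current_eef_rot(): TCP orientation.
- robot.current_contact_force(): force on the tool from outside, world axes, zero at the start.
- robot.current_torque(): the same for the moment, N m.
- robot.current_finger_gap(): opening from 0.0 (shut) to 1.0 (fully open).
Only numpy, scipy, OpenCV 4.12 (cv2) and the standard library are available. Lean on these libraries where they do the work, as an engineer would, in place of code of your own. Each camera call takes 0.05 s, during which the arm holds its last target.

## Working session

There is one attempt and no reset: what is moved stays moved. The work goes in short steps, each a Python script; the robot and the scene stay as the last script left them, time stands still between calls to the robot, and variables do not carry over. Pictures are saved under pics/ and viewed, and the job is handed in when it is done.

```bash
mkdir -p pics; ls; cat > h.py <<'E'
import numpy as np, cv2
from station import robot, fingers, vision, workorder, recognise
def save(n,f):
    im=vision.grab_frame(n); cv2.imwrite(f'pics/{f}.png',im[:,:,::-1]); return im
def cam(n):
    c=vision.calibration(n); return c,np.array(c['mtx']),np.array(c['extrinsics'])
def proj(n,P):
    c,K,E=cam(n); P=np.atleast_2d(P); q=(E[:3,:3]@P.T).T+E[:3,3]
    q=q*[1,-1,-1]; d=c.get('dist',c.get('distortion'))
    return cv2.projectPoints(q,np.zeros(3),np.zeros(3),K,None if d is None else np.array(d,float))[0][:,0]
def ray(n,uv,z):
    c,K,E=cam(n); d=c.get('dist',c.get('distortion'))
    p=cv2.undistortPoints(np.array([[uv]],float),K,None if d is None else np.array(d,float))[0,0]
    R=E[:3,:3];C=-R.T@E[:3,3]; v=R.T@np.array([p[0],-p[1],-1.])
    return C+v*(z-C[2])/v[2]
E
python3 - <<'E'
from h import *
for n in('scene','top'):
    save(n,n+'0'); c,K,E=cam(n); print(n,list(c.keys()),K.tolist(),(-E[:3,:3].T@E[:3,3]).round(3))
    for k in c:
        if k not in('mtx','extrinsics'): print(k,c[k])
    for l in 'old_centre chrome_centre brass_centre open_centre saddle_old empty_rack'.split():
        print(l,[(np.round(d['rect'],1).tolist(),round(d['p'],2)) for d in recognise(l,n)])
print(robot.current_time_s(), robot.current_tool_pos(), robot.current_eef_rot())
E
```

```text
pics
scene ['mtx', 'extrinsics'] [[447.79833033405845, 0.0, 274.66307318700063], [0.0, 447.79833033405845, 207.6392815208238], [0.0, 0.0, 1.0]] [-0.3   -0.532  0.755]
old_centre [([385.2, 248.3, 20.8, 34.6], 0.86)]
chrome_centre [([338.2, 229.7, 20.9, 37.8], 0.85)]
brass_centre [([361.4, 240.6, 17.4, 26.4], 0.87)]
open_centre [([317.4, 220.1, 17.1, 33.3], 0.89)]
saddle_old [([383.7, 262.8, 30.6, 30.8], 0.73)]
empty_rack [([224.2, 190.8, 77.6, 49.5], 0.61)]
top ['mtx', 'extrinsics'] [[390.4870063253017, 0.0, 281.19546988065383], [0.0, 390.4870063253017, 202.77780814878773], [0.0, 0.0, 1.0]] [ 0.339 -0.02   0.99 ]
old_centre [([401.1, 194.7, 22.5, 30.5], 0.72)]
chrome_centre [([349.7, 196.2, 15.0, 26.9], 0.59)]
brass_centre [([372.8, 196.1, 10.9, 21.1], 0.61)]
open_centre [([321.1, 199.4, 6.8, 24.0], 0.79)]
saddle_old [([397.8, 194.7, 20.2, 39.3], 0.62)]
empty_rack [([195.2, 196.9, 104.5, 48.8], 0.96)]
0.7 [0.23766187 0.49601846 0.24831992] [1.79996266e+02 2.45527481e-03 1.54398449e+02]
```

```bash
python3 - <<'E'
import cv2
a=cv2.imread('pics/top0.png')[110:290,100:440];cv2.imwrite('pics/top0z.png',cv2.resize(a,None,fx=2.3,fy=2.3,interpolation=2))
a=cv2.imread('pics/scene0.png')[130:310,170:430];cv2.imwrite('pics/scene0z.png',cv2.resize(a,None,fx=3,fy=3,interpolation=2))
E
```

```text
(no output)
```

View pics/top0.png

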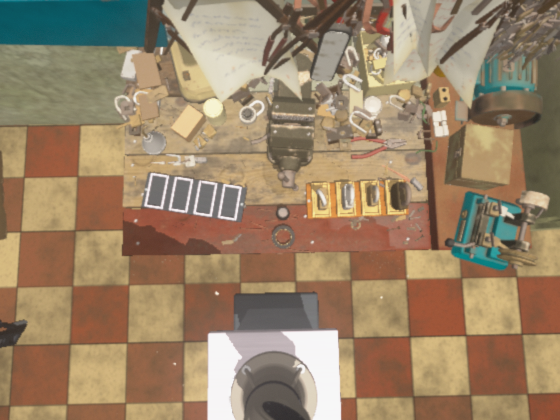

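View pics/top0z.png

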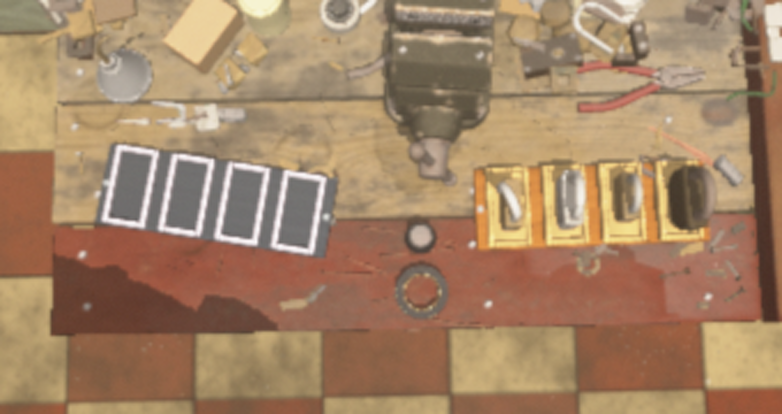

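View pics/scene0.png

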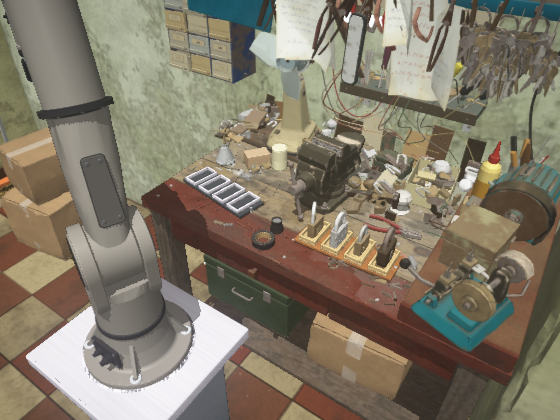

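View pics/scene0z.png

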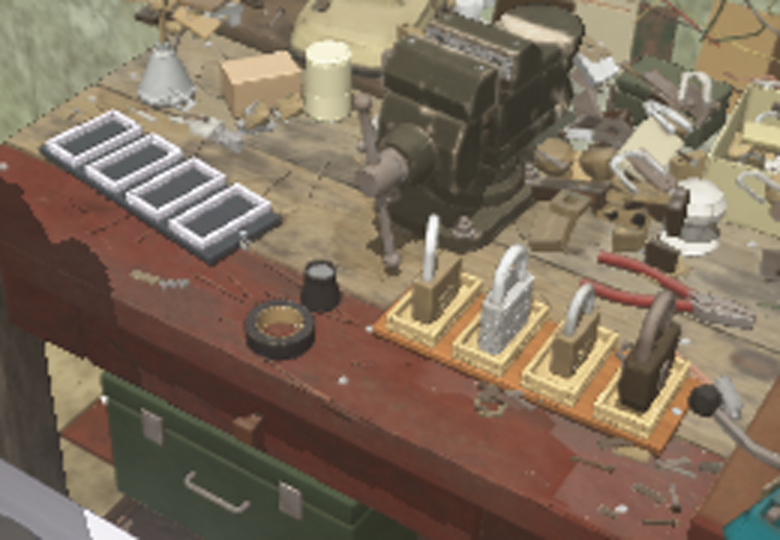

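The stock row, left to right, is open, chrome, brass, old (top image columns 321, 350, 373, 401, row about 196). The steel rack is at columns 143–245, rotated by about 8°. Its target order from the left is therefore old, brass, chrome, open. Next I'll measure more precisely.

```bash
python3 - <<'E'
from h import *
im=cv2.imread('pics/top0.png')
# steel pockets
hsv=cv2.cvtColor(im,cv2.COLOR_BGR2HSV); m=((hsv[...,2]>190)&(hsv[...,1]<50)).astype(np.uint8)
m[:, :135]=0;m[:,255:]=0;m[:165]=0;m[230:]=0
cs,_=cv2.findContours(m,cv2.RETR_EXTERNAL,cv2.CHAIN_APPROX_NONE)
cen=[]
for c in cs:
    if cv2.contourArea(c)>200:
        r=cv2.minAreaRect(c); w=ray('top',r[0],.022); cen.append(w); print(np.round(r[0],1),np.round(r[1],1),r[2],w.round(4))
cen=np.array(sorted(cen,key=lambda w:w[1]))
if len(cen)==4:
    d=np.polyfit([-.093,-.031,.031,.093],cen[:,:2],1); print('centre',d[1],'dir y',d[0],np.hypot(*d[0]),'yaw',np.degrees(np.arctan2(-d[0][0],d[0][1])))
# orange base of stock rack
m=((hsv[...,0]>5)&(hsv[...,0]<28)&(hsv[...,1]>140)&(hsv[...,2]>190)).astype(np.uint8)
m[:,:300]=0;m[:,420:]=0;m[:165]=0;m[230:]=0
pts=np.argwhere(m)[:,::-1].astype(np.float32); r=cv2.minAreaRect(pts); print(r, [ray('top',p,.012).round(4).tolist() for p in cv2.boxPoints(r)])
a=im[170:228,296:420];cv2.imwrite('pics/a.png',cv2.resize(a,None,fx=6.4,fy=6.4,interpolation=cv2.INTER_CUBIC))
a=cv2.imread('pics/scene0.png')[190:285,285:410];cv2.imwrite('pics/b.png',cv2.resize(a,None,fx=6,fy=6,interpolation=cv2.INTER_CUBIC))
E
```

```text
[229.3 201.8] [18.8 34.7] 9.865806579589844 [0.4683 0.102  0.022 ]
[204.8 198.1] [18.8 34.7] 10.304845809936523 [0.479  0.1631 0.022 ]
[180.5 194.3] [18.7 34.8] 10.61965560913086 [0.4896 0.2239 0.022 ]
[155.2 190.4] [20.6 34.6] 10.619654655456543 [0.5008 0.2872 0.022 ]
centre [0.48443212 0.19405056] dir y [0.17456512 0.99447806] 1.009682916486927 yaw -9.955952664587866
((357.1075439453125, 198.9735870361328), (34.18509292602539, 100.64405059814453), 87.51044464111328) [[0.5113, -0.0919, 0.012], [0.5177, -0.3485, 0.012], [0.4303, -0.347, 0.012], [0.4242, -0.0932, 0.012]]
```

View pics/a.png

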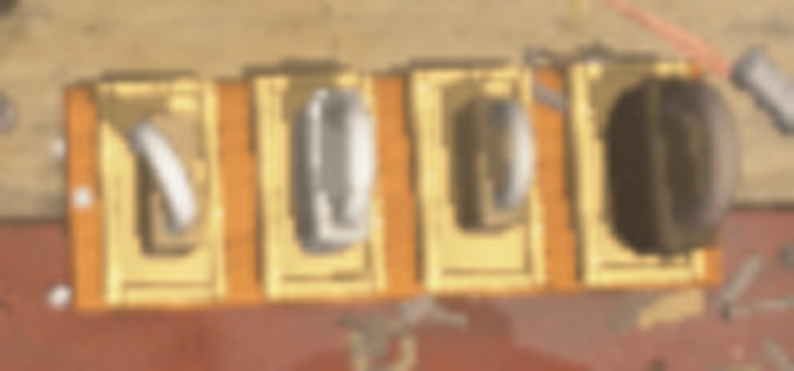

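View pics/b.png

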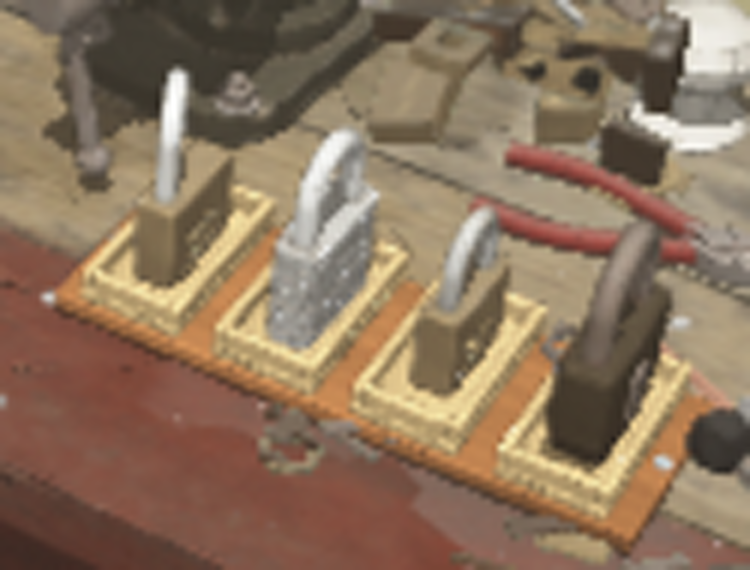

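```bash
cat > ov.py <<'E'
from h import *
D=dict(open=(91,52,18,43),chrome=(88,58,20,47),brass=(76,50,18,41),old=(101,66,24,54))
def box(x,y,yaw,L,W,z0,z1):
    c,s=np.cos(np.radians(yaw)),np.sin(np.radians(yaw)); R=np.array([[c,-s],[s,c]])
    q=np.array([[-L/2,-W/2],[L/2,-W/2],[L/2,W/2],[-L/2,W/2]])/1000@R.T+[x,y]
    return [np.c_[q,np.full(4,z)] for z in (z0,z1)]
def draw(img,n,polys,off,f,col,closed=True):
    for P in polys:
        p=(proj(n,P)-off+.5)*f-.5
        cv2.polylines(img,[np.round(p*8).astype(int)],closed,col,1,cv2.LINE_AA,3)
# yaw here: long axis (width) direction relative to world x ; x,y world mm
def shackle(name,x,y,yaw,zf):
    H,W,T,B=D[name]; c,s=np.cos(np.radians(yaw)),np.sin(np.radians(yaw)); R=np.array([[c,-s],[s,c]])
    if name=='open': l=np.array([[16,0],[0,-7],[-13,-13]])  # (along width dir, left)
    else: l=np.array([[W*.15,0],[-W*.15,0]])
    return np.c_[l/1000@R.T+[x,y],np.full(len(l),zf+H/1000-.005)]
def overlay(rack,poses,tag,src):
    for n,off,sz,f in(('top',(296,170),(124,58),6.4),('scene',(285,190),(125,95),6)):
        im=cv2.imread(src[n]); a=cv2.resize(im[off[1]:off[1]+sz[1],off[0]:off[0]+sz[0]],None,fx=f,fy=f,interpolation=cv2.INTER_CUBIC)
        x,y,yaw=rack
        for k in(-93,-31,31,93):
            t=np.radians(yaw); sx,sy=x-k/1000*np.sin(t),y+k/1000*np.cos(t)
            draw(a,n,box(sx,sy,yaw,86,46,.012,.028)[1:],np.array(off),f,(255,0,0))
        for nm,(px,py,pw) in poses.items():
            H,W,T,B=D[nm]; draw(a,n,box(px,py,pw,W,T,.018,.018+B/1000),np.array(off),f,(0,0,255))
            draw(a,n,[shackle(nm,px,py,pw,.018)],np.array(off),f,(0,255,0),False)
        cv2.imwrite(f'pics/{tag}_{n}.png',a)
E
python3 - <<'E'
from ov import *
rack=(.471,-.220,1.4); t=np.radians(1.4)
poses={nm:(rack[0]-k*np.sin(t),rack[1]+k*np.cos(t),1.4) for nm,k in zip(('open','chrome','brass','old'),(.093,.031,-.031,-.093))}
print(poses)
overlay(rack,poses,'o1',dict(top='pics/top0.png',scene='pics/scene0.png'))
E
```

```text
{'open': (np.float64(0.46872780743180326), np.float64(-0.12702776145034997), 1.4), 'chrome': (np.float64(0.47024260247726773), np.float64(-0.18900925381678332), 1.4), 'brass': (np.float64(0.4717573975227322), np.float64(-0.2509907461832167), 1.4), 'old': (np.float64(0.4732721925681967), np.float64(-0.31297223854965006), 1.4)}
```

View pics/o1_top.png

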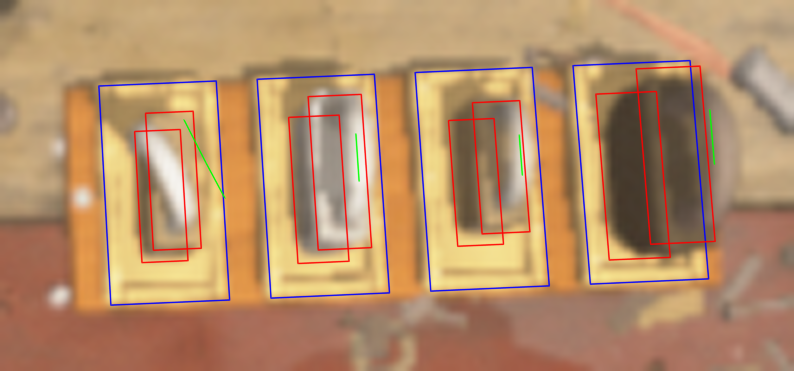

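View pics/o1_scene.png

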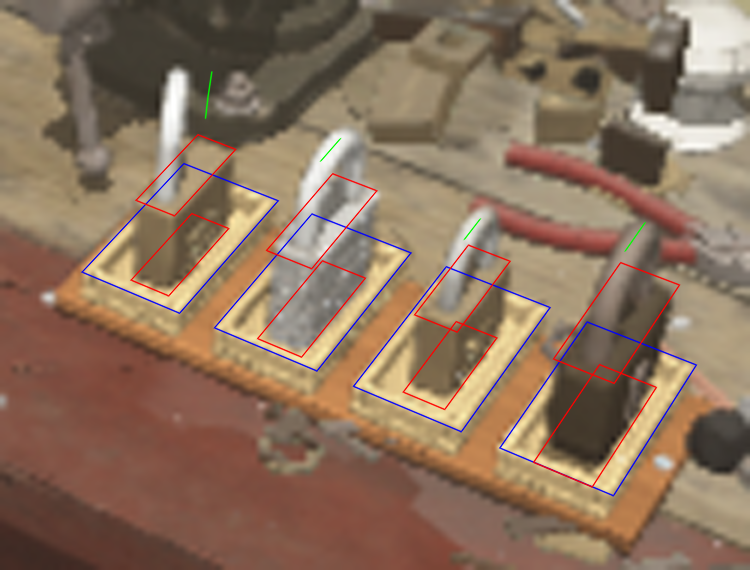

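Open padlock: the bar runs from near-centre to far-left, so its own x points left (yaw about +90). I'll refine the poses with another overlay.

```bash
sed -i "s/l=np.array(\[\[16,0\],\[0,-7\],\[-13,-13\]\])/l=np.array([[-16,0],[0,7],[13,13]])/" ov.py
python3 - <<'E'
from ov import *
rack=(.471,-.220,1.2)
poses=dict(open=(.4707,-.1275,1.),chrome=(.473,-.190,-3),brass=(.4755,-.252,-3),old=(.476,-.314,0))
overlay(rack,poses,'o2',dict(top='pics/top0.png',scene='pics/scene0.png'))
E
```

```text
(no output)
```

View pics/o2_top.png

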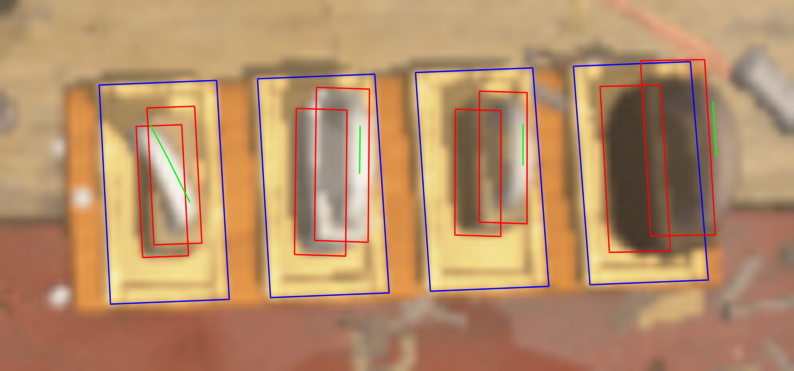

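View pics/o2_scene.png

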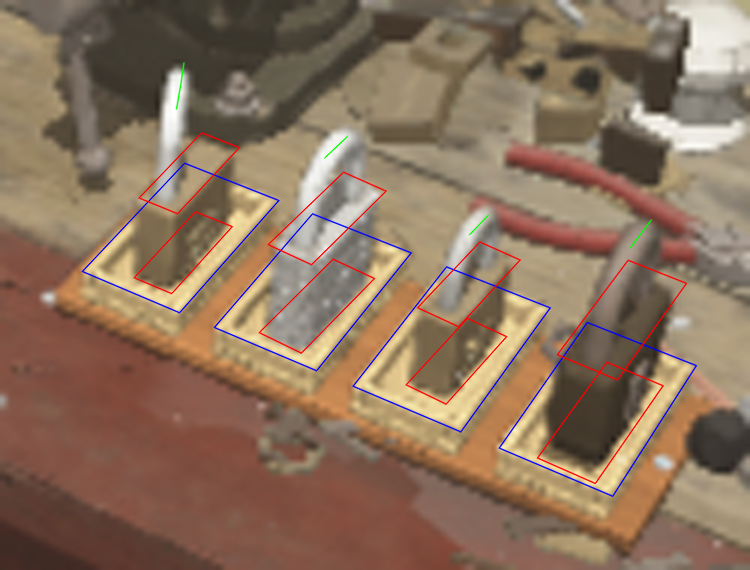

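```bash
python3 - <<'E'
from ov import *
for uv in [(313,153),(300,158),(268,150),(300,178),(280,185),(313,130)]: print(uv,[ray('top',uv,z).round(3).tolist() for z in (.1,.15,.178)])
print(robot.tip_reach)
for nm,p,y in [('open',(.471,-.1205,.094),25),('old',(.4725,-.3155,.2),0),('brassS',(.49,.224,.2),-10),('oldS',(.5008,.2872,.094),-10),('openS',(.468,.102,.094),14)]:
    for a in (0,180):
        q=robot.inverse_kinematics(p,[180,0,(y+a+180)%360-180]); print(nm,a,None if q is None else np.round(q,0))
E
```

```text
(313, 153) [[0.569, -0.104, 0.1], [0.556, -0.099, 0.15], [0.549, -0.096, 0.178]]
(300, 158) [[0.558, -0.073, 0.1], [0.546, -0.07, 0.15], [0.539, -0.068, 0.178]]
(268, 150) [[0.578, 0.001, 0.1], [0.565, 0.0, 0.15], [0.557, -0.001, 0.178]]
(300, 178) [[0.51, -0.072, 0.1], [0.501, -0.069, 0.15], [0.495, -0.067, 0.178]]
(280, 185) [[0.495, -0.025, 0.1], [0.486, -0.025, 0.15], [0.481, -0.025, 0.178]]
(313, 130) [[0.625, -0.105, 0.1], [0.609, -0.101, 0.15], [0.6, -0.098, 0.178]]
0.017
open 0 [-29.  27.  54. 110. -26.  56. -28.]
open 180 [-17.  22.  37. 110. -16.  54. 143.]
old 0 [ -4.  29.  53.  90. -23.  74. -38.]
old 180 [ -8.  31.  60.  90. -28.  75. 146.]
brassS 0 [ -53.   20.   35.   94.  -12.   70. -115.]
brassS 180 [-35.  18.  11.  93.  -4.  69.  57.]
oldS 0 [ -56.   31.   34.   95.  -20.   60. -115.]
oldS 180 [-37.  28.   8.  94.  -4.  58.  52.]
openS 0 [-41.  20.  34. 111. -14.  53. -77.]
openS 180 [-27.  19.  15. 110.  -6.  52.  95.]
```

```bash
python3 - <<'E'
import cv2
a=cv2.imread('pics/top0.png')[80:230,220:400];cv2.imwrite('pics/v.png',cv2.resize(a,None,fx=4.4,fy=4,interpolation=2))
E
```

```text
(no output)
```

View pics/v.png

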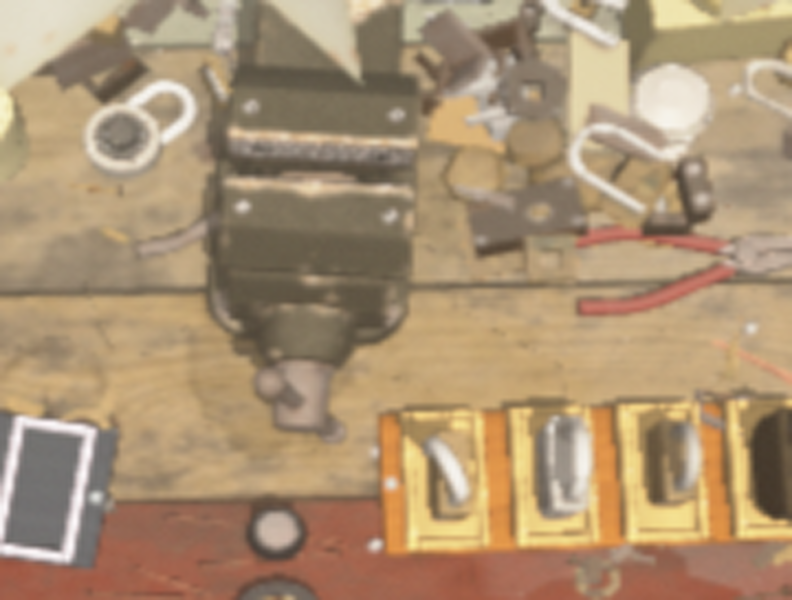

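```bash
cat > job.py <<'E'
from ov import *
A0=np.radians(-9.96); C0=np.array([.4844,.1940])
def pocket(k): return C0+k*np.array([-np.sin(A0),np.cos(A0)])
# name: padlock x,y,yaw ; tcp offset (fwd,left) ; jaw extra yaw ; tcp z ; pocket
S=dict(open=((.471,-.1275,1.),(0,.007),24,.094,-.093),chrome=((.4733,-.190,-3),(0,0),0,.091,-.031),
 brass=((.4757,-.252,-3),(0,0),0,.081,.031),old=((.4725,-.3155,0),(0,0),0,.103,.093))
OPEN=.5
def rot(a,v): a=np.radians(a); return np.array([[np.cos(a),-np.sin(a)],[np.sin(a),np.cos(a)]])@np.array(v)
def grasp(n):
    (x,y,w),o,e,z,k=S[n]; p=np.array([x,y])+rot(w,o); return [*p,z],[180,0,w+e]
def place(n):
    (x,y,w),o,e,z,k=S[n]; p=pocket(k)+rot(-9.96,o); return [*p,z-.006],[180,0,-9.96+e]
def at(p,z): return [p[0],p[1],z]
def st(m=''): print(m,'t',round(robot.current_time_s(),2),'tcp',np.round(robot.current_tool_pos(),4),'rot',np.round(robot.current_eef_rot(),1),'F',np.round(robot.current_contact_force(),1),'gap',round(robot.current_finger_gap(),3))
E
python3 - <<'E'
from job import *
fingers.gripper_to(OPEN,60)
robot.move_j([14.5,14,0,86.6,0,79,-51]); st()
p,o=grasp('open'); robot.move_to(at(p,.17),o); st(); print(np.round(robot.current_joint_positions(),1))
save('top','top1'); save('scene','scene1')
for n,c in(('top',(slice(150,240),slice(260,420))),('scene',(slice(130,285),slice(240,410)))):
    a=cv2.imread(f'pics/{n}1.png')[c]; cv2.imwrite(f'pics/{n}1z.png',cv2.resize(a,None,fx=4,fy=4,interpolation=2) if 0 else cv2.resize(a,None,fx=3.8,fy=3.8,interpolation=2))
E
```

```text
t 3.67 tcp [ 0.5071 -0.1471  0.284 ] rot [179.8  -0.3  24.7] F [ 0.2 -0.9  0.4] gap 0.502
 t 4.23 tcp [ 0.4722 -0.1205  0.1709] rot [ 1.799e+02 -1.000e-01  2.510e+01] F [-0.4 -0.1  0.2] gap 0.498
[ 13.2  14.   -1.1 103.1   0.3  62.8 -52.9]
```

View pics/scene1z.png

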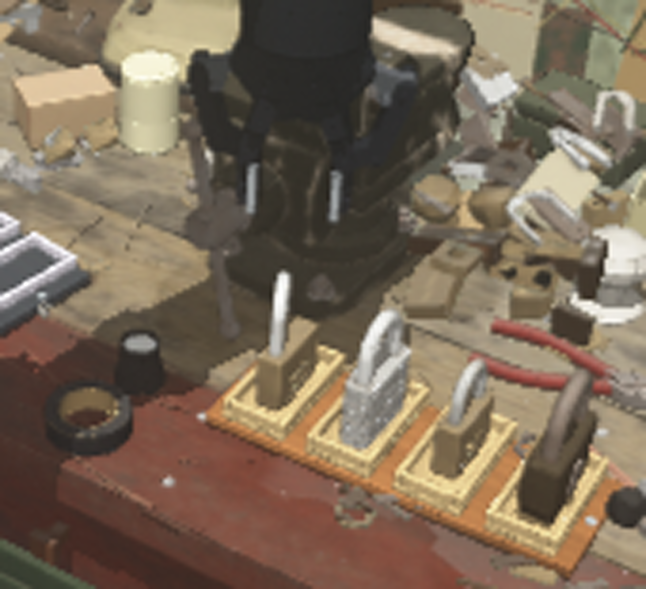

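View pics/top1z.png

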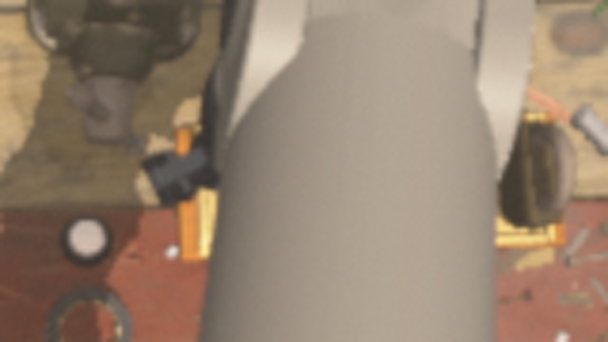

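The jaws are over the open shackle (scene zoom: pads at columns 250 and 335, bar at 283), and the row is undisturbed. I'll descend with a force guard.

```bash
python3 - <<'E'
from job import *
p,o=grasp('open')
print(robot.line_to(p,o,.1,f_stop=8)); st()
save('scene','scene2')
a=cv2.imread('pics/scene2.png')[150:270,260:400]; cv2.imwrite('pics/scene2z.png',cv2.resize(a,None,fx=5,fy=5,interpolation=2))
E
```

```text
False
 t 5.24 tcp [ 0.4716 -0.1207  0.0947] rot [ 1.799e+02 -1.000e-01  2.500e+01] F [-0.6  0.2  0.8] gap 0.498
```

View pics/scene2z.png

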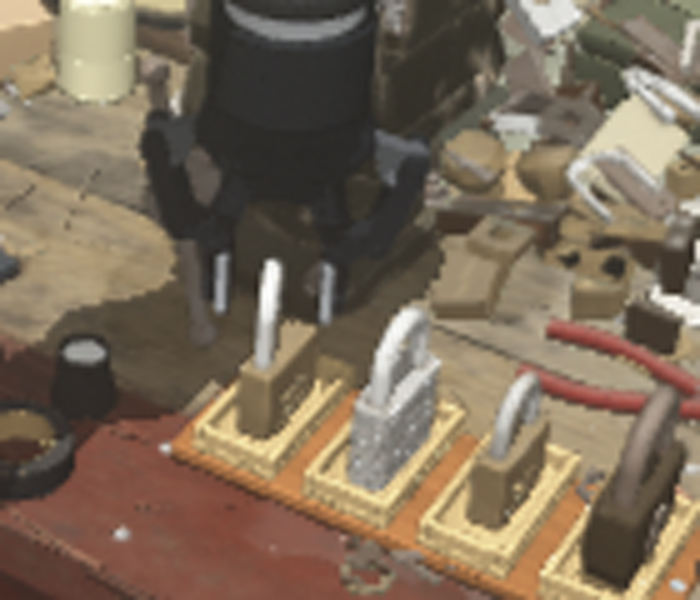

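The bar (column 270) sits between the pads (221 and 326). Gripping and lifting.

```bash
cat >> job.py <<'E'
def pick(n):
    p,o=grasp(n); fingers.gripper_to(0,60); st('closed')
    robot.line_to(at(p,p[2]+.02),o,.08); st('up20'); robot.line_to(at(p,.24),o,.2); st('lift')
def shot(tag,c=(150,300,180,420),n='scene',f=3.3):
    save(n,tag); a=cv2.imread(f'pics/{tag}.png')[c[0]:c[1],c[2]:c[3]]; cv2.imwrite(f'pics/{tag}z.png',cv2.resize(a,None,fx=f,fy=f,interpolation=2))
E
python3 - <<'E'
from job import *
pick('open'); shot('s3',(80,270,240,420))
E
```

```text
closed t 5.71 tcp [ 0.4713 -0.1205  0.0945] rot [180.  -0.  25.] F [-0.3  0.5  2. ] gap 0.086
up20 t 6.11 tcp [ 0.4708 -0.1205  0.114 ] rot [180.  -0.  25.] F [ 0.3 -0.1 -3.1] gap 0.086
lift t 6.89 tcp [ 0.4698 -0.1203  0.2385] rot [-1.799e+02  1.000e-01  2.500e+01] F [-0.6  0.9 -2.3] gap 0.084
```

View pics/s3z.png

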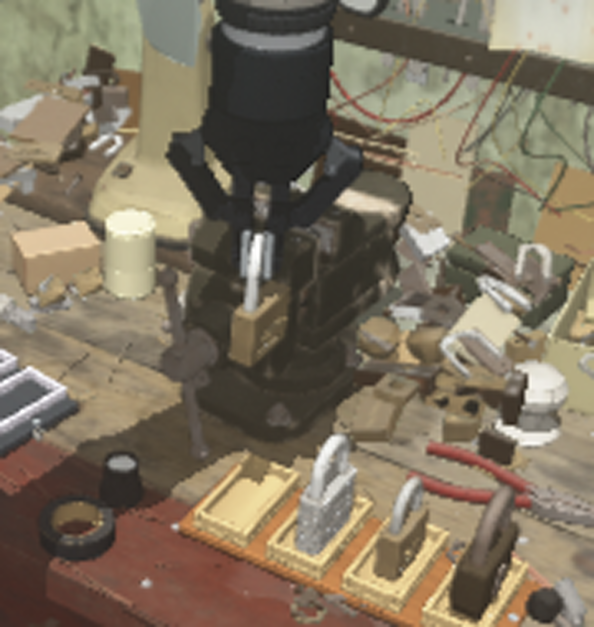

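```bash
cat >> job.py <<'E'
def carry(n):
    p,o=grasp(n); q,r=place(n)
    robot.line_to([.41,p[1]*.6,.25],o,.3); robot.line_to([.41,.09,.25],r,.3); robot.line_to(at(q,.24),r,.3); robot.line_to(at(q,q[2]+.035),r,.2); st('above')
def retreat(z=.25):
    t=robot.current_tool_pos(); robot.line_to([t[0],t[1],z],None,.2)
E
python3 - <<'E'
from job import *
carry('open'); print(place('open')); shot('s4',(100,270,130,340)); shot('t4',(130,260,110,290),'top',4)
E
```

```text
above t 9.13 tcp [0.4702 0.109  0.1241] rot [ 1.8e+02 -1.0e-01  1.4e+01] F [ 0.5 -0.4 -2.5] gap 0.082
([np.float64(0.4695253875490985), np.float64(0.10929612816148554), 0.088], [180, 0, 14.04])
```

View pics/s4z.png

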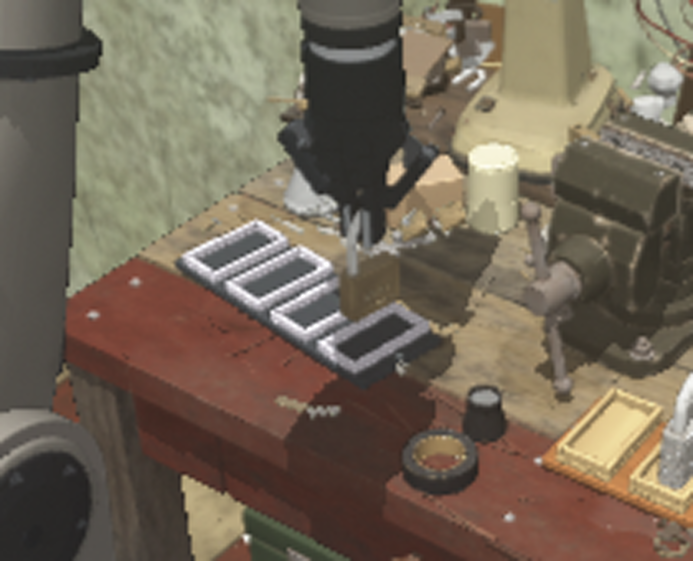

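View pics/t4z.png

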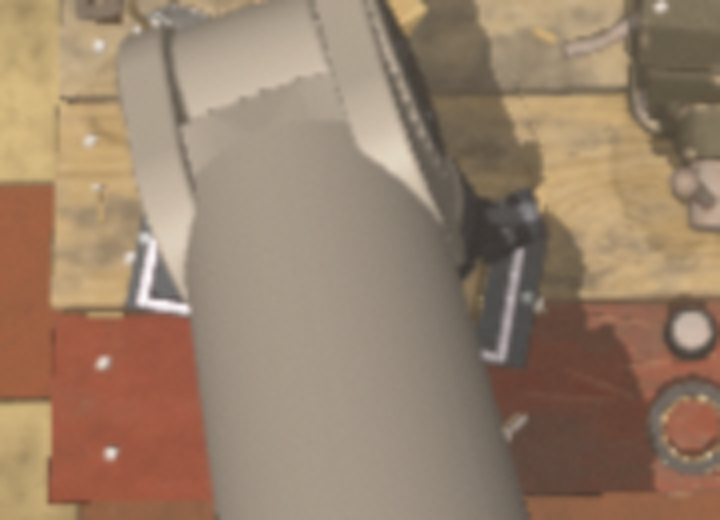

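```bash
python3 - <<'E'
from job import *
q,r=place('open')
c=pocket(-.093)
for z in(.049,): print([((proj('scene',b)-[130,100]+.5)*3.3).round(0).tolist() for b in box(*c,-9.96,52,18,z,z+.043)])
print(robot.line_to(at(q,q[2]-.001),r,.05,f_stop=6)); st()
shot('s5',(130,230,150,310),f=5)
E
```

```text
[[[356.0, 323.0], [403.0, 296.0], [388.0, 288.0], [341.0, 313.0]], [[353.0, 279.0], [401.0, 253.0], [386.0, 244.0], [338.0, 270.0]]]
True
 t 9.88 tcp [0.4685 0.1097 0.0885] rot [-1.799e+02  1.000e-01  1.400e+01] F [-1.  -0.2  4.6] gap 0.087
```

View pics/s5z.png

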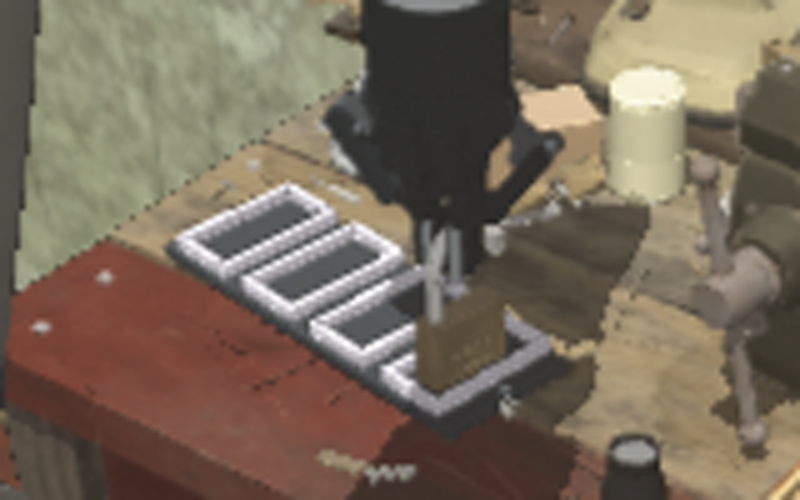

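Contact came at z = 0.0885, exactly the expected floor height, and the lock is inside the pocket. I'll release it and go for chrome.

```bash
python3 - <<'E'
from job import *
fingers.gripper_to(.5); retreat(.25)
robot.line_to([.41,.0,.25],None,.35)
p,o=grasp('chrome'); robot.move_to(at(p,.2),o); st(); print(np.round(robot.current_joint_positions(),1))
shot('s6',(130,280,150,410),f=3)
print(robot.line_to(p,o,.1,f_stop=8)); st()
shot('s7',(140,280,250,420),f=4); shot('t7',(130,260,110,310),'top',3.9)
E
```

```text
t 12.67 tcp [ 0.474  -0.1871  0.1999] rot [-179.9    0.    -2.8] F [0.5 2.  0.3] gap 0.5
[ 17.4  15.    2.9  97.4  -0.9  67.7 -72.3]
False
 t 13.96 tcp [ 0.4739 -0.1902  0.0917] rot [ 1.8e+02 -1.0e-01 -3.0e+00] F [ 0.  -0.4 -0. ] gap 0.499
```

View pics/s6z.png

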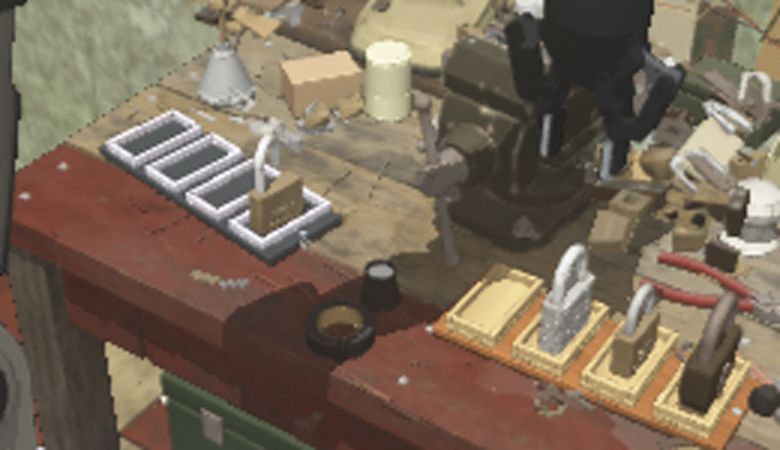

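View pics/s7z.png

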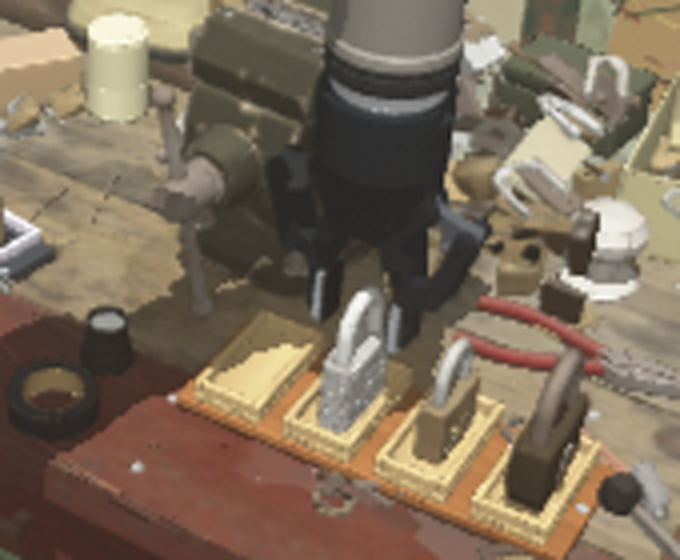

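View pics/t7z.png

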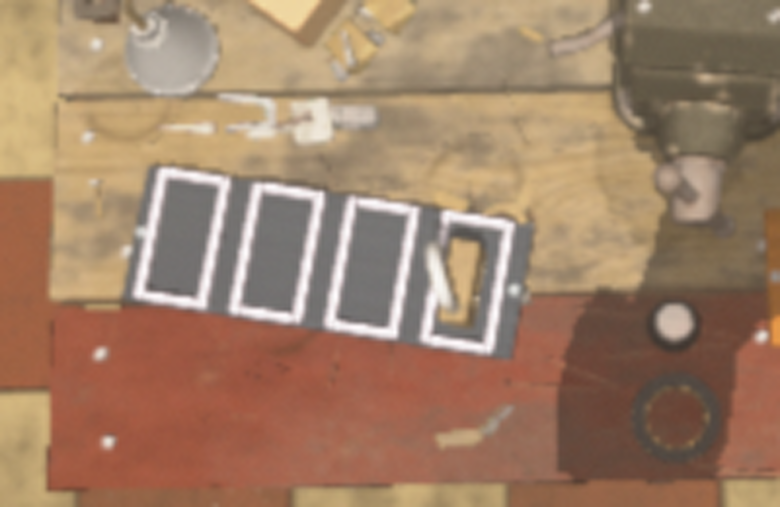

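The open lock stands well in the right-end pocket, and chrome's arch (zoom column 365) is between the pads (320 and 393). Gripping.

```bash
python3 - <<'E'
from job import *
pick('chrome'); carry('chrome'); shot('s8',(100,270,130,340))
E
```

```text
closed t 14.47 tcp [ 0.4735 -0.19    0.0914] rot [180.  -0.  -3.] F [-0.1  0.5  2.7] gap 0.095
up20 t 14.87 tcp [ 0.4732 -0.19    0.1108] rot [-180.    0.   -3.] F [-0.9  0.3 -4.1] gap 0.101
lift t 15.66 tcp [ 0.4722 -0.1896  0.2383] rot [-179.9    0.2   -3. ] F [-0.6 -0.2 -4.6] gap 0.094
above t 18.22 tcp [0.4801 0.163  0.1212] rot [-1.8e+02 -1.0e-01 -1.0e+01] F [ 0.9  0.3 -4.1] gap 0.091
```

View pics/s8z.png

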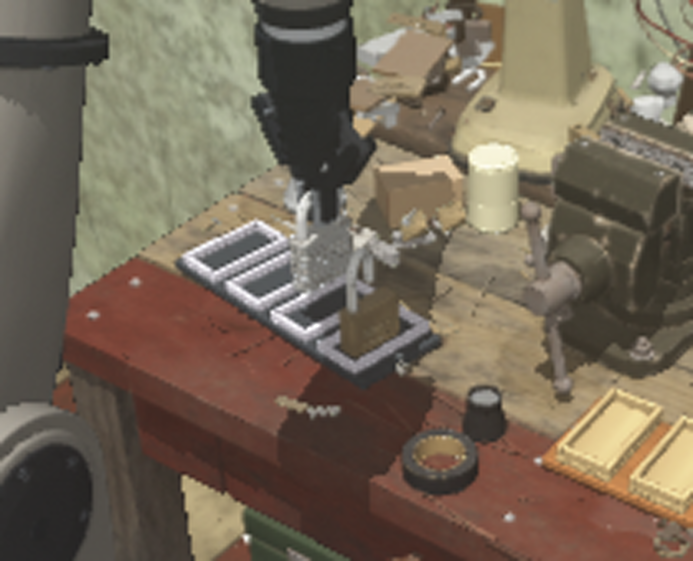

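```bash
cat >> job.py <<'E'
def setdown(n,rel=.3):
    q,r=place(n); print('contact',robot.line_to(at(q,q[2]-.001),r,.05,f_stop=6)); st()
    fingers.gripper_to(rel); st('rel'); retreat(.25); robot.line_to([.41,.0,.25],None,.35)
def go(n,z=.2):
    fingers.gripper_to(OPEN,60); p,o=grasp(n); robot.line_to([.41,p[1]*.6,.25],o,.35); robot.move_to(at(p,z),o); st('over')
    print('hit',robot.line_to(p,o,.1,f_stop=8)); st()
E
python3 - <<'E'
from job import *
setdown('chrome'); go('brass'); print(np.round(robot.current_joint_positions(),1))
shot('s9',(140,280,250,420),f=4); shot('t9',(130,260,110,310),'top',3.9)
E
```

```text
contact True
 t 18.93 tcp [0.478  0.1631 0.0854] rot [ 1.799e+02  1.000e-01 -1.000e+01] F [-0.6  0.4  4.3] gap 0.093
rel t 19.24 tcp [0.4764 0.1623 0.0839] rot [179.8   0.3 -10. ] F [0.6 0.7 0.6] gap 0.304
over t 22.35 tcp [ 0.4763 -0.2499  0.1993] rot [-1.799e+02  1.000e-01 -2.800e+00] F [ 1.1  0.2 -0.4] gap 0.5
hit False
 t 23.69 tcp [ 0.4763 -0.2523  0.0817] rot [ 1.8e+02 -1.0e-01 -3.0e+00] F [ 0.2 -0.3  0.4] gap 0.496
[ 22.2  25.2   5.1 101.3  -2.7  53.5 -64.5]
```

View pics/s9z.png

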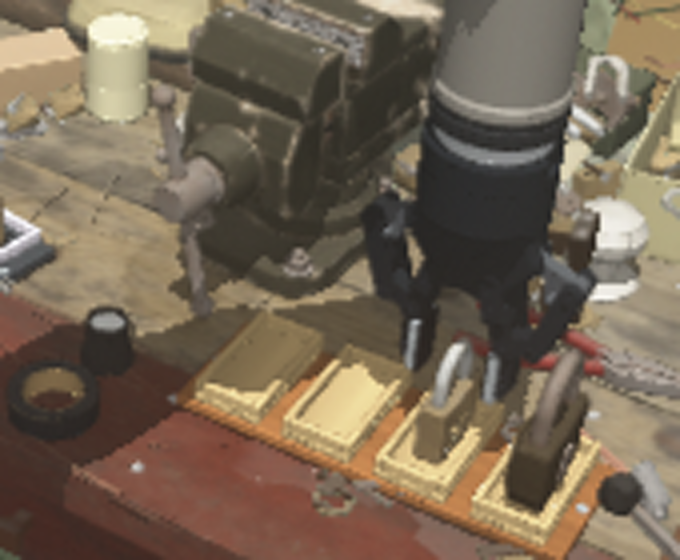

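View pics/t9z.png

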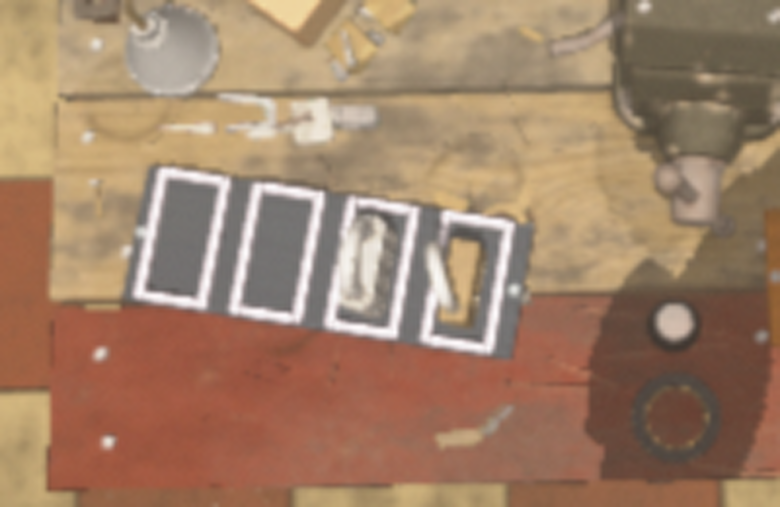

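Chrome stands in pocket 2 from the right. The brass arch (zoom column 458) is centred between the pads (412 and 492). I'll continue with brass.

```bash
python3 - <<'E'
from job import *
pick('brass'); carry('brass'); shot('s10',(100,270,130,340))
E
```

```text
closed t 24.21 tcp [ 0.4759 -0.252   0.0813] rot [-180.   -0.   -3.] F [-0.2  0.2  3.1] gap 0.08
up20 t 24.61 tcp [ 0.4759 -0.2521  0.1013] rot [180.  -0.  -3.] F [-0.7 -0.2 -1.4] gap 0.081
lift t 25.45 tcp [ 0.4747 -0.2515  0.2384] rot [-179.9    0.2   -3. ] F [-0.2  0.2 -2.3] gap 0.077
above t 28.43 tcp [0.4908 0.2242 0.1113] rot [-1.799e+02 -1.000e-01 -1.000e+01] F [ 0.2 -0.3 -2.2] gap 0.079
```

View pics/s10z.png

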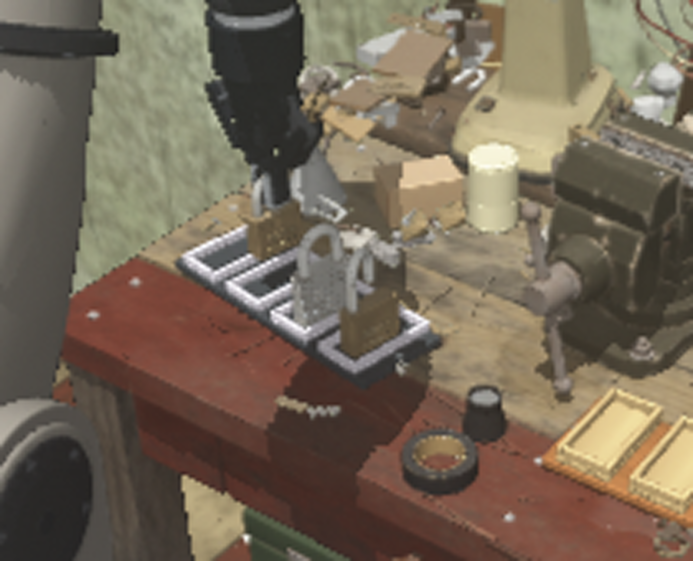

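```bash
python3 - <<'E'
from job import *
setdown('brass'); 
fingers.gripper_to(OPEN,60); p,o=grasp('old'); robot.line_to([.41,p[1]*.6,.25],o,.35); robot.move_to(at(p,.2),o); st('over')
shot('s11',(140,280,250,420),f=4)
print('hit',robot.line_to(p,o,.1,f_stop=8)); st()
shot('s12',(140,280,250,420),f=4); shot('t12',(130,260,110,310),'top',3.9)
E
```

```text
contact True
 t 29.13 tcp [0.4889 0.2244 0.0752] rot [ 1.799e+02  1.000e-01 -9.900e+00] F [-0.5 -0.4  5.5] gap 0.081
rel t 29.46 tcp [0.4876 0.2233 0.074 ] rot [179.8   0.3 -10. ] F [ 0.3  0.1 -0.2] gap 0.301
over t 32.96 tcp [ 0.4733 -0.3133  0.1996] rot [-179.9    0.     0.2] F [0.2 0.8 0.2] gap 0.503
hit False
 t 34.12 tcp [ 0.4731 -0.3159  0.1038] rot [ 1.799e+02 -1.000e-01  0.000e+00] F [0.7 0.2 0.5] gap 0.503
```

View pics/s12z.png

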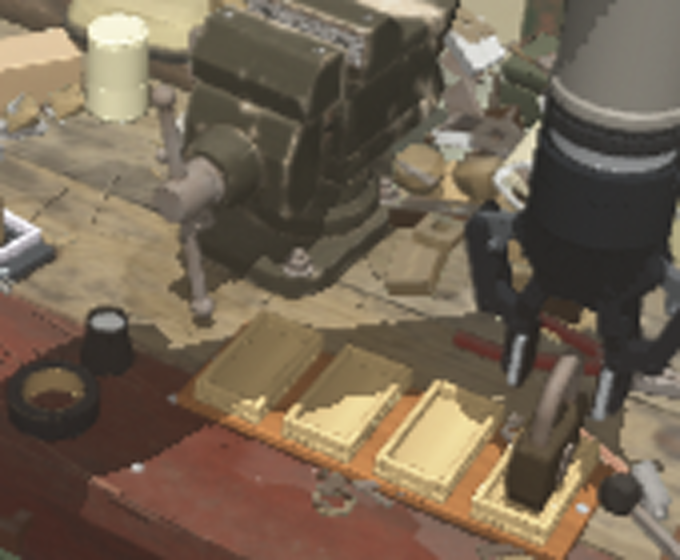

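View pics/t12z.png

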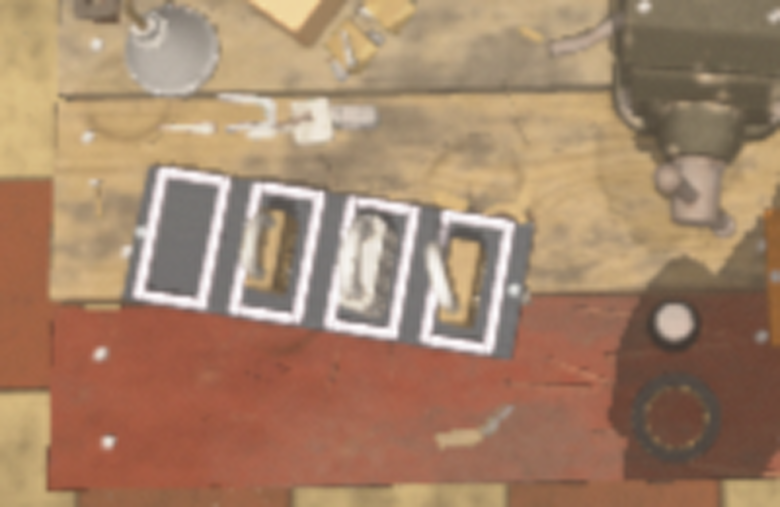

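```bash
python3 - <<'E'
from job import *
pick('old'); shot('s13',(80,230,280,420),f=4); carry('old'); shot('s14',(120,240,140,280),f=5)
c=pocket(.093); z=.049-.0;z=.012+.035
print([((proj('scene',b)-[140,120]+.5)*5).round(0).tolist() for b in box(*c,-9.96,66,24,z,z+.054)])
E
```

```text
closed t 34.62 tcp [ 0.4728 -0.3157  0.1035] rot [180.  -0.  -0.] F [-0.5  0.4  3. ] gap 0.113
up20 t 35.02 tcp [ 0.4723 -0.3154  0.1227] rot [-180.    0.    0.] F [ 1.   0.5 -4.9] gap 0.113
lift t 35.76 tcp [ 0.4715 -0.3148  0.2382] rot [-179.9    0.2    0. ] F [-0.4 -0.1 -6.6] gap 0.11
above t 39.07 tcp [0.5016 0.2853 0.1334] rot [-1.799e+02 -1.000e-01 -1.000e+01] F [ 1.   0.1 -3.9] gap 0.113
[[[270.0, 265.0], [359.0, 222.0], [334.0, 207.0], [245.0, 249.0]], [[260.0, 185.0], [351.0, 143.0], [326.0, 129.0], [234.0, 169.0]]]
```

View pics/s13z.png

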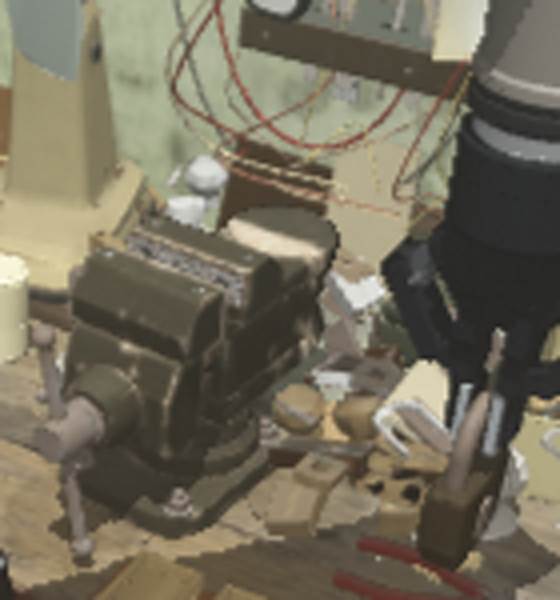

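View pics/s14z.png

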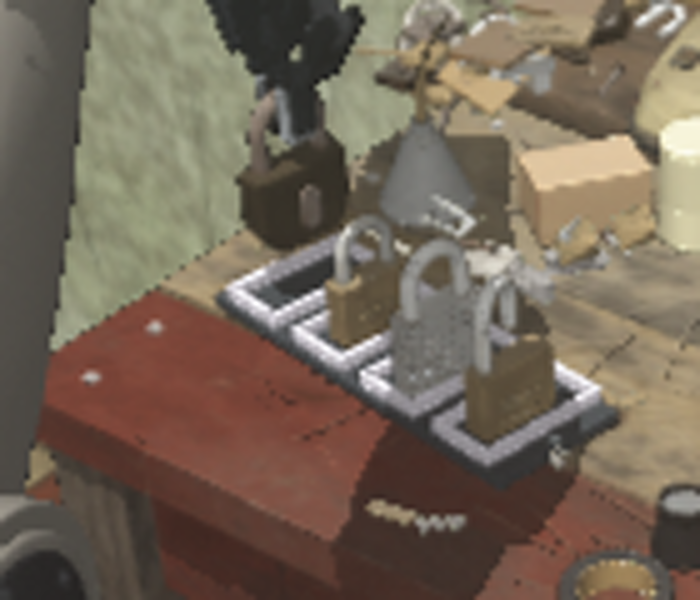

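```bash
python3 - <<'E'
from job import *
q,r=place('old'); print('contact',robot.line_to(at(q,q[2]-.001),r,.04,f_stop=6)); st()
shot('s15',(120,240,140,280),f=5)
E
```

```text
contact True
 t 39.92 tcp [0.5001 0.2853 0.0974] rot [ 1.799e+02  1.000e-01 -1.000e+01] F [-0.7  0.1  5.8] gap 0.11
```

View pics/s15z.png

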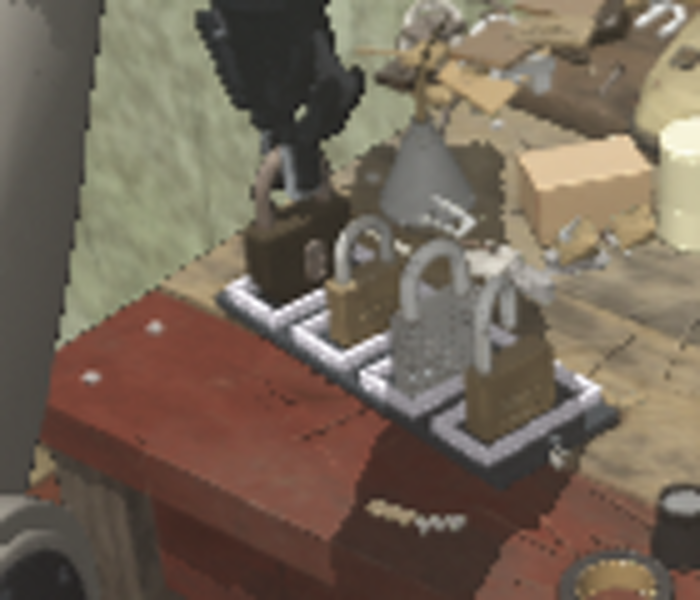

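Contact came at 0.0974, the floor height I expected (0.0975), and the lock is in the left pocket. I'll release and check.

```bash
python3 - <<'E'
from job import *
fingers.gripper_to(.3); retreat(.25); robot.line_to([.40,.0,.28],None,.3); robot.move_to([.40,-.12,.28],[180,0,0]); st()
shot('s16',(120,240,140,280),f=5); shot('t16',(150,240,130,260),'top',6)
for l in 'old_centre brass_centre chrome_centre open_centre'.split():
    for n in('top','scene'): print(l,n,[(np.round(d['rect'],1).tolist(),round(d['p'],2)) for d in recognise(l,n)][:2])
E
```

```text
t 42.92 tcp [ 0.4005 -0.1189  0.2795] rot [-1.799e+02  0.000e+00  1.000e-01] F [0.7 0.5 0.1] gap 0.298
old_centre top [([153.7, 189.3, 22.8, 33.4], 0.85)]
old_centre scene [([199.2, 164.5, 18.5, 33.0], 0.9), ([224.7, 191.8, 80.2, 49.3], 0.28)]
brass_centre top [([179.6, 192.4, 15.0, 19.8], 0.61)]
brass_centre scene [([213.2, 177.5, 16.9, 23.4], 0.84)]
chrome_centre top [([203.8, 197.4, 15.7, 30.0], 0.75)]
chrome_centre scene [([226.3, 183.6, 18.2, 29.7], 0.65)]
open_centre top [([225.8, 204.1, 14.9, 23.3], 0.79)]
open_centre scene [([243.2, 191.7, 20.9, 35.8], 0.56)]
```

View pics/s16z.png

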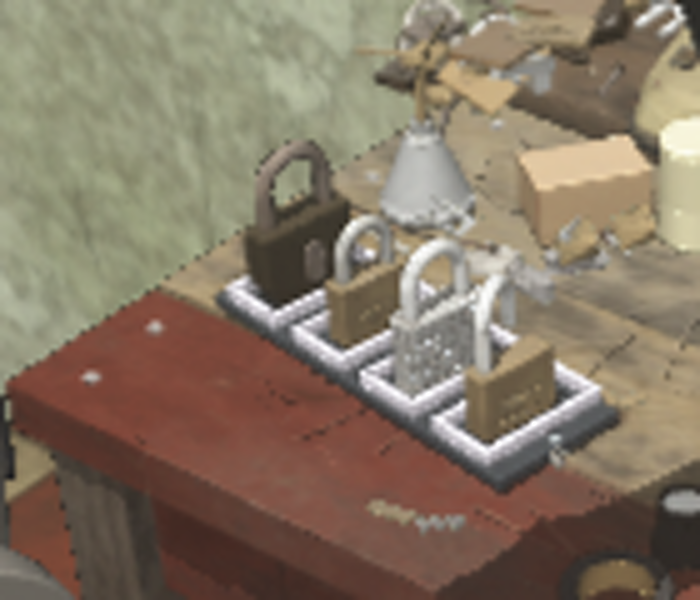

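View pics/t16z.png

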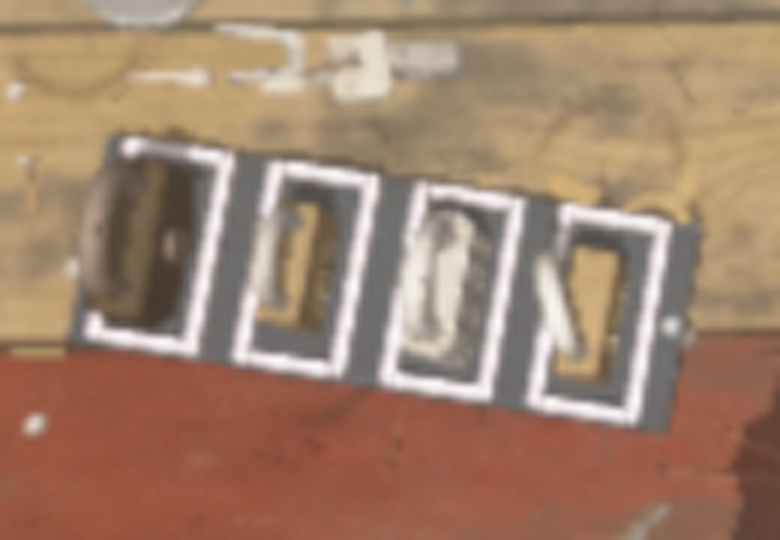

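All four stand upright in their own pockets, in the right order, and the gripper is clear. Handing in.

```bash
python3 -c "
from job import *
workorder.close_job(); print(robot.current_time_s())"
```

```text
the job is handed in; nothing more can be done
the job is handed in; nothing more can be done
```

All four padlocks are on the steel rack in reverse order. From the robot, left to right, they stand old, brass, chrome, open; the stock order was open, chrome, brass, old.

- **Placing:** I lifted each padlock by its shackle and lowered it under force guard. Each one touched down at the pocket-floor height I expected, to within about 0.2 mm, before I released it.
- **Last checks:** Both cameras show every padlock upright in its own pocket, and the networks found all four in the right order. The gripper was raised and well clear when I handed in, at about 43 s of robot time. No reading I took showed more than about 7 N on the tool.
- **Disagreements:** None of the final checks failed or disagreed. The recognition scores were only moderate for the open padlock in the scene view (0.56) and brass in the top view (0.61), but the pictures bear out both.

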